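Make up the closing set for one cask in the kit tray

TASK

Make up the closing set for one cask in the dark grey kit tray, each piece in the holder cut for it: the largest and the smallest of the three wooden bungs, as they stand, down in the large and the small round cup, the dowel lying in the two narrow notches of its saddle, and the longer, pale wedge lying flat in the two wide notches of the other. The middle-sized bung and the short reddish wedge are for another cask: leave them where they lie. The holders may stand in any order in the tray; keep the arm clear of the cask head that stands on edge in the jig to the right of it.

Things in the scene. Friction and masses are not known exactly. Their poses are not given: they have to be found in the camera images.
- large_bung: the largest of three tapered wooden bungs, pale wood, standing on its narrow end: 50 mm across the top, 39 mm across the foot, 34 mm high, 30 g. Origin at the centre of its underside, z up. Pinch across its sides near the top. Belongs in large_cup.
- small_bung: the smallest of the three bungs, orange-brown wood, standing on its narrow end: 38 mm across (reckon with 38 mm at the foot too), 30 mm high, 30 g. Origin at the centre of its underside, z up. Pinch across its sides near the top. Belongs in small_cup.
- dowel: pale oak dowel lying flat, eight-sided rod 80 mm long, 12 mm wide, 10 mm high, 12 g. Origin under its middle, on its underside; y runs along its length. Grip it across its width at the middle. Belongs in dowel_saddle.
- pale_wedge: the longer, pale oak wedge lying flat on its level face: 85 mm long (y), 26 wide (x, upright sides), 21 high at its -y end, 2 at +y, 40 g. Origin under the middle of its length, on its underside; centre of mass 12 mm toward the thick end. Grip across its width, at the middle or up to 6 mm toward the thick end. Belongs in wedge_saddle, thick end either way.
- middle_bung: look-alike: the middle-sized bung, pale wood, 44 mm across the top, 32 mm high. It is for another cask: leave it. Origin at the centre of its underside. Obstacle near the things: a jig fixed on the bench holds a wooden disc on edge (x 0.57 to 0.66, y -0.15 to 0.14, up to z 0.29), with a cam lever before it (x 0.40 to 0.53, y -0.03 to 0.02, up to z 0.10).
- dark_wedge: look-alike: the shorter, broader wedge of darker reddish wood, 70 x 30 mm, 17 mm high at its thick end. It is for another cask: leave it. Origin under its middle, y along its length.
- large_cup: pale block, blackish recess floor, 66 mm (x) by 88 mm (y), 20 mm high, with the larger round recess in its middle: 51 mm in diameter, 10 mm deep, mouth bevelled by 5 mm. Origin at the centre of its underside, which is 6 mm above the bench; the recess floor is 10 mm above the origin and the block's top 20 mm above it. Fixed in the tray.
- small_cup: orange-brown block, blackish recess floor, 66 mm (x) by 88 mm (y), 20 mm high, with the smaller round recess in its middle: 43 mm in diameter, 10 mm deep, mouth bevelled by 5 mm. Origin and heights as for large_cup. Fixed in the tray.
- dowel_saddle: saddle with pale rails on a blackish base 66 (x) by 88 (y) mm, 7 thick; two cross rails 8 mm thick, 30 mm either side of the middle along y (52 mm free between for fingers), each with a narrow notch: level bottom 8 mm wide, 45 degree cheeks 14 mm high. The dowel lies in both, along y. Origin at the centre of the underside, 6 mm above the bench; notch bottoms 10 mm above the origin. Fixed in the tray.
- wedge_saddle: saddle with pale rails on a blackish base, for the wedge, built like dowel_saddle but with wide notches: 28 mm wide at their level bottom, 45 degree cheeks that rise 9 mm; rails, 8 mm thick, at 32 mm either side of its middle along y (56 mm free between them). Origin and heights as for dowel_saddle. Fixed in the tray.
Things that resemble listed ones, but are neither listed nor needed, are in the scene too. What is shaped like the large_bung but pink or turquoise is not meant.

How it is judged:
By the outcome, as a careful person would: the job done as asked, in the order asked, and still so for the second after the job is handed in, with the robot touching nothing.
It also fails if it takes over 88 s, if anything falls off the work surface, if the arm or the gripper's body presses on something with over 40 N, if the wrist force passes 120 N, or if a joint passes its speed limit or range.

ROBOT

A 6-joint arm with a two-finger parallel gripper is mounted at the origin on a cart in front of the work surface, level with it; the furniture and walls round the work are solid. World frame = base frame: x ahead of the robot, y to its left, z up, the work surface at z = 0. Lengths are in m, angles in degrees, forces in N, time in s.
With the tool pointing down it reaches from about 0.25 to 0.725 m from the base axis. Payload 9.7 kg.
Tool frame: the origin (TCP) lies midway between the tips of the shut fingers; the grasp point (between the pads) lies 19 mm behind it (grip_point_offset is the distance from the TCP to the grasp point, in m); y points along the fingers, z is the direction in which the jaws open and shut, and the axes are right-handed (so a half turn about y gives the same grasp; the last joint's range is limited). The gripper opens to 85 mm and grips with 20 to 120 N. Pads are 22 mm wide; open, the fingers measure 114 mm over their backs; the gripper's body (76 mm by 85 mm) begins 54 mm behind the grasp point. The pads swing forward as they close: fully open they stand 13 mm farther back than shut.
Start: joints at [-77.063, 4.979, 10.078, 95.1, 0, 90], TCP at [0.123, -0.536, 0.231] pointing down, gripper open.
Joint ranges: [-179.16, 179.16], [-48.56, 103.87], [-65.8, 70.77], [-126.05, 130.52], [-82.76, 87.17], [-180, 180]. Speed limits (degrees/s): [127.2, 127.2, 147.25, 180, 180, 180].

INTERFACE

Orientations are given as [roll, pitch, yaw] about the fixed x, y, z axes, in that order (R = Rz(yaw) Ry(pitch) Rx(roll)).
In Python, from workcell import get_obs, camera, job_done, grip_point_offset gives the robot as it stands.
- The arm moves only by the tool move_arm, never from a script. Its argument "deltas" is a list that holds one entry, the list of rows, each a list of 4 numbers: the shift along the tool's x, y, z in m, then the turn about the tool's y in degrees. A call has 1 to 5 rows; each row is the pose to reach, as a shift and turn from the pose commanded when the call began, along the tool's axes at that moment; what a row does not reach only later rows make up. A row lasts 1/10 s, in which the tool goes at most 50 mm and 8.59 degrees, less where a joint would pass 70% of its speed; a pose out of reach is approached as far as the arm can. A call with a gripper value outside its range is refused whole. "claw" is the finger opening in m, from 0 to 0.0854, set as the call begins (left out, the last holds). The fingers move at their own pace and stop on an object; "newtons" is the grip in N (left out, the last holds). Time passes only in rows, so rows that repeat a pose let the fingers close. It gives the time, the measured TCP pose, the force and the opening at its end, in the units of the state.
- get_obs(): the state, without advancing time (a new reading comes with each control period).
- camera(name): name is "scene" or "top" or "wrist"; returns a dict with "color" (400x640x3 uint8, blue, green, red), "range_z" (400x640 float32, m along the optical axis (not along the pixel's ray), 0 where there is no reading), "fx", "fy", "cx", "cy" (pixels), "T" (4x4, takes a point from camera to world coordinates). Camera axes: x right, y down, z forward; pixel columns grow to the right and rows downward; lengths in m; the calibration is good to about 2 mm. A picture is of the moment at which its call begins.
- job_done(): hands the job in, once; it reports no verdict.
The state is a dict: "time": time; "q": joint angles; "qd": joint speeds; "joint_efforts": joint torques, N m; "ee_pos": TCP position; "tcp_rot": TCP orientation; "wrist_force": force on the tool from outside, world axes, zero at the start; "torque": the same for the moment, N m; "opening": finger opening in m.
Only numpy, scipy, OpenCV 4.12 (cv2) and the standard library are available. Lean on these libraries where they do the work, as an engineer would, in place of code of your own. Each camera call takes 0.05 s, during which the arm holds its last target. There are 200 camera calls.

## Working session

There is one attempt and no reset: what is moved stays moved. The work goes in short steps, Python scripts to look and compute and a tool call to move; the robot and the scene stay as the last step left them, time stands still between calls to the robot, and variables do not carry over. Pictures are saved under pics/ and viewed, about 12 in all and at most 16, crops included, and the job is handed in when it is done.

Besides the shell and the picture viewer there is one more tool, called by a JSON object that holds its "method" and its "body". move_arm: Moves the arm, as the interface text tells. Its arguments: {"type":"object","properties":{"deltas":{"type":"array"},"claw":{"type":"number"},"newtons":{"type":"number"}},"required":["deltas"]}

```bash
mkdir -p pics; ls
python3 - <<'E'
from workcell import get_obs, camera, grip_point_offset
import cv2,pickle
o=get_obs();print(o, grip_point_offset)
for n in ("top","scene"):
    c=camera(n);pickle.dump(c,open(n+".pkl","wb"));cv2.imwrite(f"pics/{n}1.png",c["color"]);print(n,c["T"].round(3).tolist(),c["fx"])
E
```

```text
pics
{'time': 0.0, 'q': array([-7.70623264e+01,  5.01055178e+00,  1.00355137e+01,  9.50972835e+01,
       -8.36854485e-04,  9.00009050e+01]), 'qd': array([-0.07096981,  0.02822862,  0.05831768, -0.15063403, -0.0034079 ,
       -0.04242304]), 'joint_efforts': array([ 1.93387139e-03, -5.20400441e+01,  4.64797926e+01,  1.66661519e-02,
        1.80669863e-04, -3.25037286e-05]), 'ee_pos': array([ 0.12308973, -0.53583737,  0.2305978 ]), 'tcp_rot': array([-9.00723215e+01, -8.37996213e-04, -1.67063230e+02]), 'wrist_force': array([-0.73706239, -0.15191652,  0.02380006]), 'torque': array([-0.00376987, -0.03849417,  0.00549567]), 'opening': 0.08539756343102776} 0.0187
top [[-0.012, -0.997, 0.074, 0.401], [-1.0, 0.012, -0.004, 0.19], [0.003, -0.074, -0.997, 1.165], [0.0, 0.0, 0.0, 1.0]] 421.31005528477493
scene [[-0.67, -0.426, 0.609, -0.086], [-0.743, 0.386, -0.548, 0.679], [-0.002, -0.819, -0.574, 0.591], [0.0, 0.0, 0.0, 1.0]] 478.8910745006819
```

View pics/top1.png

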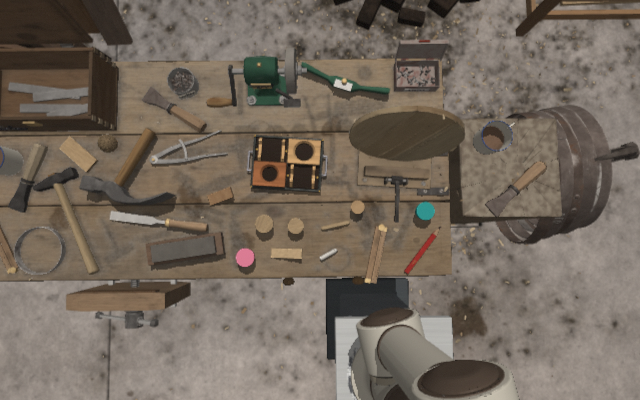

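View pics/scene1.png

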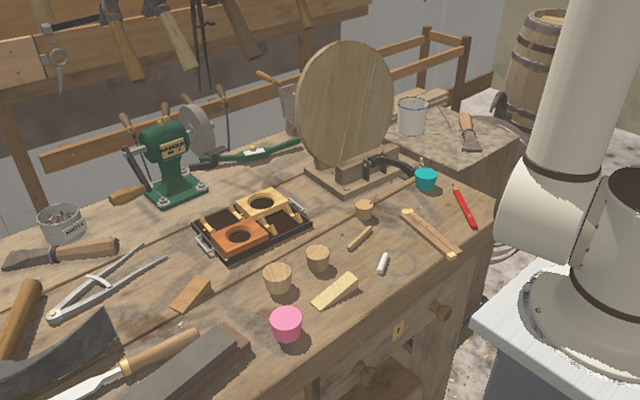

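Candidates in the top image are bungs at (264,224), (295,226) and (357,207), dowel (335,226) against a white stick (328,255), and pale wedge (286,254) against reddish wedge (220,197). Pink (245,258) and turquoise (425,211) are decoys. Next I enlarge and measure.

```bash
cat > h.py <<'E'
import numpy as np,cv2,pickle
from workcell import *
def cloud(c):
    z=c["range_z"];v,u=np.mgrid[:z.shape[0],:z.shape[1]]
    P=np.stack([(u-c["cx"])/c["fx"]*z,(v-c["cy"])/c["fy"]*z,z],-1)
    W=P@c["T"][:3,:3].T+c["T"][:3,3]
    W[z==0]=np.nan
    return W
def stats(W,u0,u1,v0,v1,zmin=.004,zmax=.2):
    s=W[v0:v1,u0:u1].reshape(-1,3);s=s[np.isfinite(s[:,2])];s=s[(s[:,2]>zmin)&(s[:,2]<zmax)]
    (c,wh,a)=cv2.minAreaRect((s[:,:2]*1000).astype(np.float32))
    b=cv2.boxPoints((c,wh,a));e=[b[1]-b[0],b[2]-b[1]];e=max(e,key=np.linalg.norm)
    return dict(n=len(s),c=np.round(c,1),wh=np.round(wh,1),yaw=round(float(np.degrees(np.arctan2(e[1],e[0])))%180,1),ztop=np.round(np.percentile(s[:,2],[5,50,97])*1000,1),mean=(s[:,:2].mean(0)*1000).round(1))
E
python3 - <<'E'
from h import *
c=pickle.load(open("top.pkl","rb"));W=cloud(c)
for n,b in dict(large=(252,277,212,237),mid=(285,307,216,237),small=(348,367,198,217),dowel=(318,352,218,234),pale=(268,304,245,264),dark=(206,237,186,207),chalk=(316,340,246,264)).items(): print(n,stats(W,*b))
for p in [(270,150),(304,151),(270,174),(303,177),(240,230)]: print(p,W[p[1],p[0]].round(4))
a=cv2.resize(c["color"][130:275,235:380],None,fx=5,fy=5,interpolation=cv2.INTER_CUBIC)[:600];
a=cv2.resize(c["color"][130:275,200:380],None,fx=4.1,fy=4.1,interpolation=cv2.INTER_CUBIC);cv2.imwrite("pics/topc.png",a)
E
```

```text
large {'n': 267, 'c': array([399.6, 348.8]), 'wh': array([47.9, 64.3]), 'yaw': 161.0, 'ztop': array([28.4, 32.1, 35.8]), 'mean': array([407.1, 346.4])}
mid {'n': 205, 'c': array([401.7, 265. ]), 'wh': array([48.8, 41.3]), 'yaw': 83.2, 'ztop': array([27. , 29.8, 33.3]), 'mean': array([400.7, 261.7])}
small {'n': 152, 'c': array([449.2,  93.5]), 'wh': array([36.4, 34.7]), 'yaw': 63.7, 'ztop': array([24.9, 28.1, 31.9]), 'mean': array([449.5,  93.6])}
dowel {'n': 114, 'c': array([399.7, 156.6]), 'wh': array([11.6, 84.1]), 'yaw': 101.8, 'ztop': array([ 4.3,  7.9, 11.8]), 'mean': array([399.9, 155.3])}
pale {'n': 254, 'c': array([322.9, 288.9]), 'wh': array([82.8, 30.6]), 'yaw': 89.9, 'ztop': array([ 4.9, 11.9, 21. ]), 'mean': array([326. , 282.1])}
dark {'n': 222, 'c': array([484.9, 469.7]), 'wh': array([29.8, 68.4]), 'yaw': 108.1, 'ztop': array([ 4.7,  9.9, 17.1]), 'mean': array([487.3, 462.7])}
chalk {'n': 81, 'c': array([319.2, 172.1]), 'wh': array([30.2, 52.9]), 'yaw': 96.4, 'ztop': array([ 4.9,  8.7, 13.7]), 'mean': array([321.4, 174.9])}
(270, 150) [0.6098 0.3308 0.0157]
(304, 151) [0.6054 0.237  0.0187]
(270, 174) [0.5432 0.331  0.0159]
(303, 177) [0.5345 0.2408 0.0105]
(240, 230) [ 0.3909  0.4163 -0.0017]
```

View pics/topc.png

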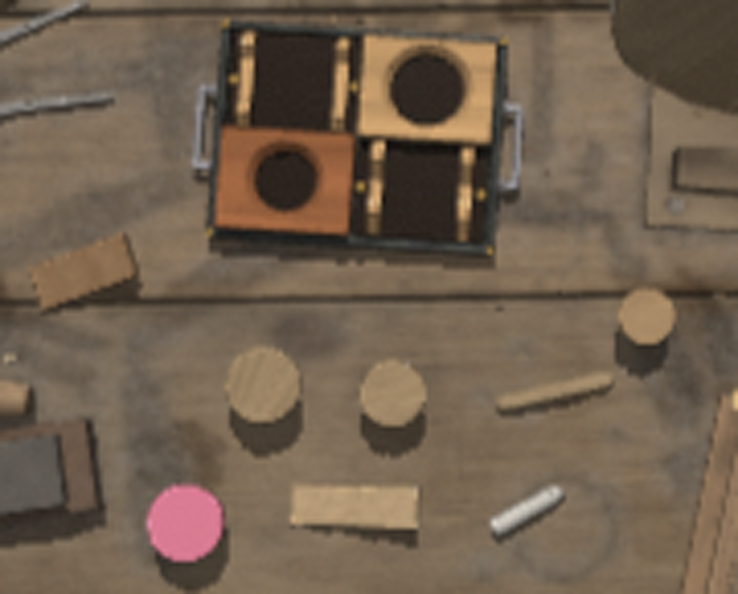

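The crop confirms it: large bung (264,385), middle (393,393), small (647,318), dowel (555,392) with chalk below it, pale wedge (355,507), reddish wedge (85,270). The top-left saddle has rails about 65 mm apart, so it takes the wedge. The bottom-right one is about 60 mm, so it takes the dowel. I'll bring the wrist camera over for a closer look.

```bash
cat >> h.py <<'E'
def plan(*tg,start=None):
    """targets (x,y,z,yaw) in mm/deg; prints per-call end delta in tool axes"""
    o=get_obs(); cur=np.r_[o["ee_pos"]*1000,o["tcp_rot"][2]] if start is None else np.array(start,float)
    print("t %.2f"%o["time"],"at",cur.round(1))
    for t in tg:
        t=np.array(t,float);d=t-cur;d[3]=(d[3]+180)%360-180
        n=max(1,int(np.ceil(max(np.linalg.norm(d[:3])/49,abs(d[3])/8.5))));k=int(np.ceil(n/5))
        for i in range(k):
            e=d*min(1,(i+1)*5/n)-d*(i*5/n);y=np.radians(cur[3])
            dx=e[0]*np.cos(y)+e[1]*np.sin(y);dz=-e[0]*np.sin(y)+e[1]*np.cos(y)
            print("  rows",min(5,n-5*i),"->",[round(dx/1000,4),round(-e[2]/1000,4),round(dz/1000,4),round(-e[3],1)])
            cur=cur+e
        print("  =",t)
E
python3 -c "
from h import *
plan((380,240,330,-90))"
```

```text
t 0.10 at [ 123.1 -535.8  230.7 -167.1]
  rows 5 -> [np.float64(-0.1247), np.float64(-0.0292), np.float64(-0.2055), np.float64(-22.7)]
  rows 5 -> [np.float64(-0.1943), np.float64(-0.0292), np.float64(-0.1415), np.float64(-22.7)]
  rows 5 -> [np.float64(-0.2338), np.float64(-0.0292), np.float64(-0.0557), np.float64(-22.7)]
  rows 2 -> [np.float64(-0.0949), np.float64(-0.0117), np.float64(0.0155), np.float64(-9.1)]
  = [380. 240. 330. -90.]
```

{"method": "move_arm", "body": {"deltas": [[[-0.025,-0.006,-0.041,-5],[-0.05,-0.012,-0.082,-9],[-0.075,-0.018,-0.123,-14],[-0.1,-0.024,-0.164,-18],[-0.125,-0.029,-0.205,-23]]]}}

```text
time: 0.6
ee_pos: [0.1991, -0.3064, 0.2602]
tcp_rot: [-90.0, 0.0, -143.9]
wrist_force: [1.4, 0.4, -0.1]
opening: 0.0856
```

{"method": "move_arm", "body": {"deltas": [[[-0.039,-0.006,-0.028,-5],[-0.078,-0.012,-0.056,-9],[-0.117,-0.018,-0.085,-14],[-0.156,-0.024,-0.113,-18],[-0.194,-0.029,-0.141,-23]]]}}

```text
time: 1.1
ee_pos: [0.2723, -0.0825, 0.2892]
tcp_rot: [-89.9, 0.0, -121.4]
wrist_force: [1.8, -0.5, -0.5]
opening: 0.0854
```

{"method": "move_arm", "body": {"deltas": [[[-0.047,-0.006,-0.011,-5],[-0.094,-0.012,-0.022,-9],[-0.14,-0.018,-0.033,-14],[-0.187,-0.024,-0.045,-18],[-0.234,-0.029,-0.056,-23]]]}}

```text
time: 1.6
ee_pos: [0.3468, 0.1469, 0.3181]
tcp_rot: [-90.0, 0.0, -98.3]
wrist_force: [1.6, -1.8, 0.5]
opening: 0.0855
```

{"method": "move_arm", "body": {"deltas": [[[-0.048,-0.006,0.008,-5],[-0.095,-0.012,0.016,-9],[-0.095,-0.012,0.016,-9],[-0.095,-0.012,0.016,-9]]]}}

```text
time: 2.0
ee_pos: [0.3767, 0.2368, 0.3289]
tcp_rot: [-90.1, -0.1, -89.4]
wrist_force: [-0.8, -0.7, 0.1]
opening: 0.085
```

Run:
```python
from h import *
c=camera("wrist");pickle.dump(c,open("w1.pkl","wb"));cv2.imwrite("pics/w1.png",c["color"]);o=get_obs();print(o["time"],o["ee_pos"],o["tcp_rot"],c["T"].round(3).tolist(),c["fx"])
```

```text
2.05 [0.37655854 0.23586982 0.32945919] [-9.00600082e+01 -4.92911000e-02 -8.94951782e+01] [[1.0, 0.011, 0.002, 0.376], [0.011, -0.953, -0.304, 0.315], [-0.002, 0.304, -0.953, 0.472], [0.0, 0.0, 0.0, 1.0]] 283.8370319647013
```

View pics/w1.png

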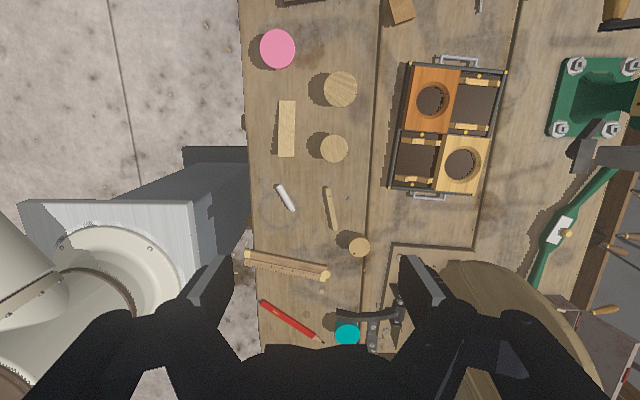

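The wrist view has everything: large bung (340,89), small bung (359,247), dowel (331,208), pale wedge (287,128), and the tray around (450,130). Now I fit positions from depth.

```bash
cat >> h.py <<'E'
def circ(W,x,y,r,zlo,zhi):
    """centre of points within r (mm) of x,y having z in band: min enclosing circle and mean"""
    s=W.reshape(-1,3)*1000;s=s[np.isfinite(s[:,2])]
    s=s[(np.hypot(s[:,0]-x,s[:,1]-y)<r)&(s[:,2]>zlo)&(s[:,2]<zhi)]
    c,R=cv2.minEnclosingCircle(s[:,:2].astype(np.float32))
    return len(s),np.round(c,1),round(R,1),"mean",s.mean(0).round(1)
def rect(W,x,y,r,zlo,zhi):
    s=W.reshape(-1,3)*1000;s=s[np.isfinite(s[:,2])]
    s=s[(np.hypot(s[:,0]-x,s[:,1]-y)<r)&(s[:,2]>zlo)&(s[:,2]<zhi)]
    c,wh,a=cv2.minAreaRect(s[:,:2].astype(np.float32));b=cv2.boxPoints((c,wh,a));e=max([b[1]-b[0],b[2]-b[1]],key=np.linalg.norm)
    d=s[:,:2]-s[:,:2].mean(0);w,V=np.linalg.eigh(d.T@d);m=V[:,1]
    return len(s),np.round(c,1),np.round(wh,1),"yaw",round(float(np.degrees(np.arctan2(e[1],e[0]))%180),1),"pca",round(float(np.degrees(np.arctan2(m[1],m[0]))%180),1),"mean",s.mean(0).round(1)
E
python3 - <<'E'
from h import *
for f in ("top","w1","scene"):
    W=cloud(pickle.load(open(f+".pkl","rb")));print(f)
    s=W.reshape(-1,3)*1000
    b=s[(abs(s[:,0]-360)<25)&(abs(s[:,1]-220)<20)];print("bench z",np.nanmedian(b[:,2]).round(1))
    print("large",circ(W,405,347,36,28,40));print("small",circ(W,449,93,28,25,36))
    print("dowel",rect(W,400,156,52,4,16));print("wedge",rect(W,323,288,52,3.5,28))
    q=W.reshape(-1,3)*1000;q=q[(abs(q[:,0]-323)<10)&(abs(q[:,1]-288)<45)&(q[:,2]>3)];print("slope z(y)",np.polyfit(q[:,1],q[:,2],1).round(2))
    print("Lcup floor",circ(W,605,237,27,10,20));print("Scup floor",circ(W,540,331,24,10,20))
    print("tray",rect(W,573,286,130,18,60))
E
```

```text
top
bench z -1.9
large (259, array([407.1, 346. ]), 24.8, 'mean', array([407.4, 346.3,  32.2]))
small (143, array([449.4,  93.6]), 18.5, 'mean', array([449.5,  93.5,  28.4]))
dowel (118, array([402.7, 160.9]), array([41.6, 85.2]), 'yaw', 119.5, 'pca', 103.8, 'mean', array([400.3, 155.5,   7.7]))
wedge (266, array([323.7, 287.8]), array([56.8, 85.3]), 'yaw', 107.7, 'pca', 89.0, 'mean', array([326.2, 283. ,  11.8]))
slope z(y) [-0.22 74.19]
Lcup floor (278, array([604.5, 237. ]), 26.8, 'mean', array([605.1, 237.3,  14.9]))
Scup floor (195, array([540.2, 330.7]), 23.7, 'mean', array([542.3, 331.9,  15.1]))
tray (1265, array([573.1, 281.5]), array([185.4, 134. ]), 'yaw', 86.2, 'pca', 115.8, 'mean', array([569.4, 286.8,  23.5]))
w1
bench z 0.6
large (996, array([409.7, 347.3]), 24.7, 'mean', array([409.5, 347.6,  34.5]))
small (356, array([452. ,  94.9]), 19.0, 'mean', array([451.5,  96.1,  30.7]))
dowel (304, array([416.3, 158.1]), array([39.2, 80.5]), 'yaw', 102.0, 'pca', 101.0, 'mean', array([403. , 157.6,   9.6]))
wedge (925, array([329.1, 290.1]), array([83.9, 26.1]), 'yaw', 88.1, 'p
[... 402 characters left out ...]
ray([408.9, 349.1]), 26.1, 'mean', array([406.8, 348.7,  32.5]))
small (171, array([450.9,  95.6]), 19.5, 'mean', array([449.5,  96.7,  28.5]))
dowel (173, array([399.9, 154.9]), array([68.3, 47.9]), 'yaw', 68.0, 'pca', 100.4, 'mean', array([400.5, 159. ,   8. ]))
wedge (679, array([327.8, 289.5]), array([84.3, 27.9]), 'yaw', 88.7, 'pca', 85.5, 'mean', array([325.7, 283.9,  11.4]))
slope z(y) [-0.18 61.01]
Lcup floor (264, array([608.3, 236.3]), 25.0, 'mean', array([610.5, 234.8,  15.5]))
Scup floor (209, array([546.7, 331. ]), 20.7, 'mean', array([547. , 329.8,  15.5]))
tray (1875, array([575. , 285.6]), array([181.2, 138. ]), 'yaw', 85.8, 'pca', 116.6, 'mean', array([565.7, 293.5,  23.5]))
```

```bash
python3 -c "
from h import *
plan((409,347,110,-90),(409,347,9,-90))"
```

```text
t 2.05 at [376.6 235.9 329.5 -89.5]
  rows 5 -> [np.float64(-0.0924), np.float64(0.1829), np.float64(0.0278), np.float64(0.4)]
  rows 1 -> [np.float64(-0.0185), np.float64(0.0366), np.float64(0.0054), np.float64(0.1)]
  = [409. 347. 110. -90.]
  rows 3 -> [np.float64(0.0), np.float64(0.101), np.float64(0.0), np.float64(-0.0)]
  = [409. 347.   9. -90.]
```

{"method": "move_arm", "body": {"deltas": [[[-0.022,0.044,0.007,0],[-0.044,0.088,0.014,0],[-0.067,0.132,0.02,0],[-0.09,0.176,0.027,0.5],[-0.111,0.219,0.033,0.5]]], "claw": 0.066, "newtons": 30}}

```text
time: 2.55
ee_pos: [0.4092, 0.3466, 0.11]
tcp_rot: [-89.9, 0.1, -90.2]
wrist_force: [0.2, 0.2, 0.7]
opening: 0.0662
```

{"method": "move_arm", "body": {"deltas": [[[0,0,0,0],[0,0,0,0],[0,0,0,0]]]}}

```text
time: 2.85
ee_pos: [0.4097, 0.3467, 0.1134]
tcp_rot: [-89.9, 0.1, -90.1]
wrist_force: [0.7, -0.5, 0.2]
opening: 0.0658
```

Run:
```python
from h import *
c=camera("wrist");pickle.dump(c,open("w2.pkl","wb"));cv2.imwrite("pics/w2.png",c["color"]);W=cloud(c)
print(circ(W,409,347,36,28,45))
# fingertip points: nearest to camera
plan((409,347,9,-90))
```

```text
(2644, array([410. , 347.7]), 24.9, 'mean', array([409.7, 348.8,  34.5]))
t 2.90 at [409.8 346.9 113.6 -90.1]
  rows 3 -> [np.float64(-0.0001), np.float64(0.1046), np.float64(-0.0008), np.float64(-0.1)]
  = [409. 347.   9. -90.]
```

View pics/w2.png

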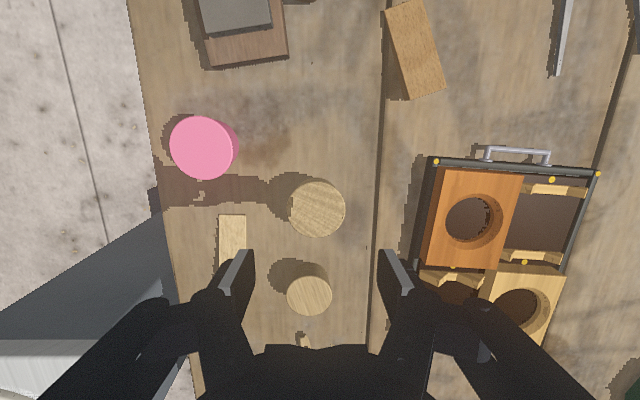

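{"method": "move_arm", "body": {"deltas": [[[0,0.04,0,0],[0,0.075,0,0],[-0.001,0.095,0,0],[-0.001,0.103,0,0],[-0.001,0.104,0,0]]]}}

```text
time: 3.4
ee_pos: [0.4093, 0.3482, 0.0077]
tcp_rot: [-90.0, 0.0, -90.0]
wrist_force: [-1.3, -0.2, -0.7]
opening: 0.0661
```

{"method": "move_arm", "body": {"deltas": [[[0,0,0,0],[0,0,0,0],[0,0,0,0],[0,0,0,0],[0,0,0,0]]], "claw": 0.03}}

```text
time: 3.9
ee_pos: [0.4099, 0.349, 0.0091]
tcp_rot: [-89.9, 0.1, -90.0]
wrist_force: [-0.4, -2.5, 7.9]
opening: 0.0475
```

Run:
```python
from h import *
c=camera("wrist");pickle.dump(c,open("w3.pkl","wb"));cv2.imwrite("pics/w3.png",c["color"])
o=get_obs();print(o["opening"],o["wrist_force"],o["ee_pos"])
x,y=o["ee_pos"][:2]*1000
plan((x,y,100,-90),(607,238,100,-94),(607,238,40,-94),(607,238,26,-94))
```

```text
0.04699025607558445 [-0.9432533  -1.40596876  7.24105316] [0.40987012 0.34894782 0.00910933]
t 3.95 at [409.9 348.9   9.1 -90. ]
  rows 2 -> [np.float64(-0.0), np.float64(-0.0909), np.float64(0.0), np.float64(-0.0)]
  = [409.87011814 348.94781714 100.         -90.        ]
  rows 5 -> [np.float64(0.1109), np.float64(-0.0), np.float64(0.1971), np.float64(4.0)]
  = [607. 238. 100. -94.]
  rows 2 -> [np.float64(-0.0), np.float64(0.06), np.float64(0.0), np.float64(-0.0)]
  = [607. 238.  40. -94.]
  rows 1 -> [np.float64(-0.0), np.float64(0.014), np.float64(0.0), np.float64(-0.0)]
  = [607. 238.  26. -94.]
```

View pics/w3.png

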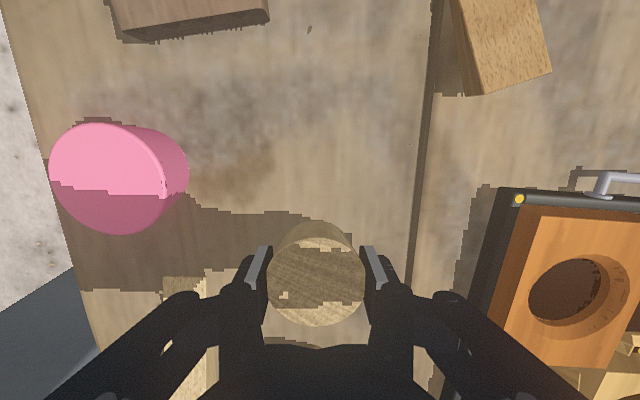

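The large bung sits between the pads (315,280) at 47 mm opening. Lifting it now.

{"method": "move_arm", "body": {"deltas": [[[0,-0.015,0,0],[0,-0.035,0,0],[0,-0.06,0,0],[0,-0.08,0,0],[0,-0.091,0,0]]]}}

```text
time: 4.45
ee_pos: [0.4096, 0.3491, 0.1012]
tcp_rot: [-89.8, 0.1, -90.0]
wrist_force: [0.8, -0.1, 0.5]
opening: 0.0468
```

Run:
```python
from h import *
c=camera("wrist");pickle.dump(c,open("w4.pkl","wb"));cv2.imwrite("pics/w4.png",c["color"][150:400,150:500])
o=get_obs();print(o["opening"],o["wrist_force"],o["ee_pos"])
z=o["ee_pos"][2]*1000;x,y=o["ee_pos"][:2]*1000
W=cloud(c);print(circ(W,x,y,30,z+10,z+32))
plan((607,238,100,-94))
```

```text
0.047098165402848814 [0.2063308  0.5893523  0.89017455] [0.40992231 0.34930161 0.10207371]
(8424, array([409.9, 352.1]), 29.1, 'mean', array([409.6, 351.4, 126. ]))
t 4.50 at [409.9 349.3 102.1 -90. ]
  rows 5 -> [np.float64(0.1113), np.float64(0.0021), np.float64(0.1971), np.float64(4.0)]
  = [607. 238. 100. -94.]
```

View pics/w4.png

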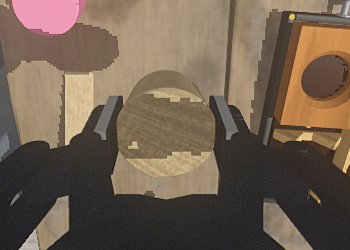

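{"method": "move_arm", "body": {"deltas": [[[0.022,0,0.039,1],[0.044,0,0.079,2],[0.066,0,0.118,3],[0.088,0,0.158,4],[0.11,0.002,0.197,4]]]}}

```text
time: 5.0
ee_pos: [0.6073, 0.2372, 0.0957]
tcp_rot: [-90.0, 0.0, -94.0]
wrist_force: [0.0, 0.5, 0.4]
opening: 0.0471
```

{"method": "move_arm", "body": {"deltas": [[[0,0.02,0,0],[0,0.03,0,0],[0,0.03,0,0]]]}}

```text
time: 5.3
ee_pos: [0.6043, 0.2381, 0.0635]
tcp_rot: [-90.2, -0.1, -94.0]
wrist_force: [-0.0, -0.1, -0.4]
opening: 0.0473
```

Run:
```python
from h import *
c=camera("wrist");pickle.dump(c,open("w5.pkl","wb"));cv2.imwrite("pics/w5.png",c["color"])
W=cloud(c);print("Scup",circ(W,545,333,24,10,20.5))
plan((607,239,26,-94))
```

```text
Scup (4098, array([545.3, 335. ]), 22.4, 'mean', array([544.6, 334.8,  17.3]))
t 5.35 at [604.7 238.6  65.  -94. ]
  rows 1 -> [np.float64(-0.0006), np.float64(0.039), np.float64(0.0023), np.float64(0.0)]
  = [607. 239.  26. -94.]
```

View pics/w5.png

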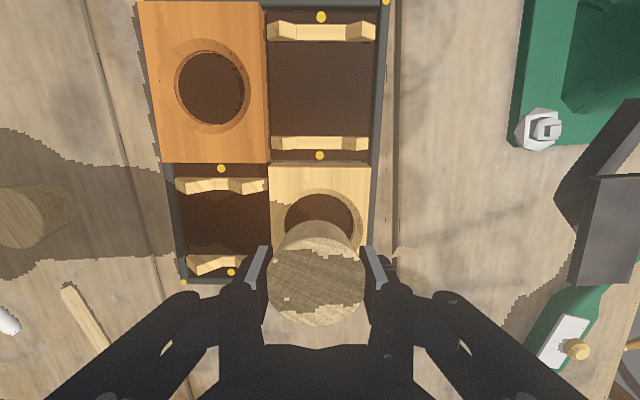

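The bung is over the large cup at (320,230). Top-right saddle (320,85) has the wide notches and bottom-left (222,225) the narrow ones, which matches what I assigned. Lowering.

{"method": "move_arm", "body": {"deltas": [[[0,0.012,0.002,0],[0,0.022,0.002,0],[0,0.031,0.002,0],[0,0.037,0.002,0],[0,0.038,0.002,0]]]}}

```text
time: 5.85
ee_pos: [0.6072, 0.2381, 0.0267]
tcp_rot: [-90.1, -0.0, -94.0]
wrist_force: [-0.1, 0.0, 0.6]
opening: 0.0468
```

{"method": "move_arm", "body": {"deltas": [[[0,0.0,0,0],[0,0.0,0,0]]]}}

```text
time: 6.05
ee_pos: [0.6081, 0.2383, 0.0283]
tcp_rot: [-90.0, 0.0, -94.0]
wrist_force: [0.5, 0.6, -0.7]
opening: 0.0469
```

{"method": "move_arm", "body": {"deltas": [[[0,0.001,0,0],[0,0.002,0,0],[0,0.003,0,0],[0,0.003,0,0]]]}}

```text
time: 6.45
ee_pos: [0.608, 0.2383, 0.0254]
tcp_rot: [-90.0, 0.0, -94.0]
wrist_force: [-2.3, -0.4, 3.9]
opening: 0.0471
```

{"method": "move_arm", "body": {"deltas": [[[0,0.0,0,0],[0,0.0,0,0],[0,0,0,0],[0,0,0,0]]], "claw": 0.06}}

```text
time: 6.85
ee_pos: [0.6078, 0.2382, 0.0247]
tcp_rot: [-90.0, -0.0, -94.0]
wrist_force: [-0.3, -0.3, 0.1]
opening: 0.06
```

{"method": "move_arm", "body": {"deltas": [[[0,-0.02,0,0],[0,-0.06,0,0],[0,-0.1,0,0],[0,-0.14,0,0],[0,-0.14,0,0]]]}}

```text
time: 7.35
ee_pos: [0.6098, 0.239, 0.1715]
tcp_rot: [-89.5, 0.2, -94.0]
wrist_force: [0.4, -0.6, 0.0]
opening: 0.0601
```

Run:
```python
from h import *
c=camera("wrist");pickle.dump(c,open("w6.pkl","wb"));cv2.imwrite("pics/w6.png",c["color"])
W=cloud(c);print("Scup",circ(W,545,334,24,10,20.5));print("bung",circ(W,607,238,35,45,60))
plan((451,95.5,140,-100),(451,95.5,60,-100),(451,95.5,5,-100))
```

```text
Scup (1596, array([545.4, 333.7]), 21.7, 'mean', array([545. , 334.4,  17.2]))
bung (1929, array([607.9, 236.7]), 25.0, 'mean', array([607.8, 237.9,  50.7]))
t 7.40 at [609.2 238.7 168.3 -94. ]
  rows 5 -> [np.float64(0.1539), np.float64(0.0283), np.float64(-0.1478), np.float64(6.0)]
  = [ 451.    95.5  140.  -100. ]
  rows 2 -> [np.float64(-0.0), np.float64(0.08), np.float64(0.0), np.float64(-0.0)]
  = [ 451.    95.5   60.  -100. ]
  rows 2 -> [np.float64(-0.0), np.float64(0.055), np.float64(0.0), np.float64(-0.0)]
  = [ 451.    95.5    5.  -100. ]
```

View pics/w6.png

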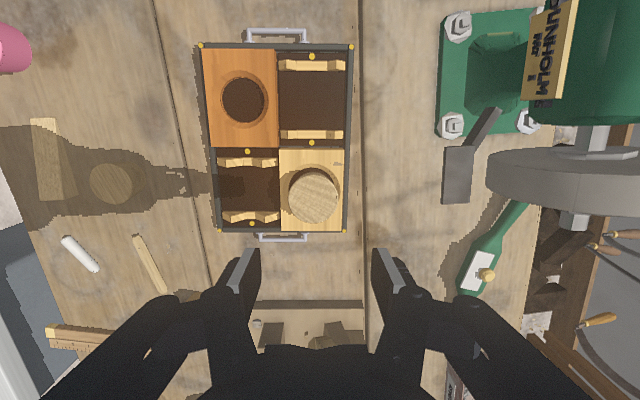

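Large bung is seated (top at z 50.7, expected 50). For the small bung I go back in x first, to stay clear of the disc.

Run:
```python
from h import *
c=pickle.load(open("w6.pkl","rb"));W=cloud(c)*1000;o=get_obs();x,y,z=o["ee_pos"]*1000
for sgn in (1,-1):
    m=np.isfinite(W[...,2])&(abs(W[...,1]-y)<25)&(sgn*(W[...,0]-x)>15)&(sgn*(W[...,0]-x)<60)&(W[...,2]>z-25)&(W[...,2]<z+40)
    print(sgn,m.sum(),"tip above tcp",(np.percentile(W[m][:,2],[0,1,5,20])-z).round(1))
plan((455,225,150,-92),(451,95.5,100,-92),(451,95.5,8,-92))
```

```text
1 1254 tip above tcp [ 8.4 10.2 13.7 19.3]
-1 1286 tip above tcp [ 8.3 10.  13.3 19.1]
t 7.40 at [609.2 238.7 168.3 -94. ]
  rows 4 -> [np.float64(0.0244), np.float64(0.0183), np.float64(-0.1528), np.float64(-2.0)]
  = [455. 225. 150. -92.]
  rows 3 -> [np.float64(0.1296), np.float64(0.05), np.float64(0.0005), np.float64(-0.0)]
  = [451.   95.5 100.  -92. ]
  rows 2 -> [np.float64(-0.0), np.float64(0.092), np.float64(0.0), np.float64(-0.0)]
  = [451.   95.5   8.  -92. ]
```

{"method": "move_arm", "body": {"deltas": [[[0.006,0.004,-0.038,0],[0.012,0.009,-0.076,-1],[0.018,0.014,-0.115,-2],[0.024,0.018,-0.153,-2],[0.024,0.018,-0.153,-2]]], "claw": 0.054}}

```text
time: 7.9
ee_pos: [0.4492, 0.224, 0.145]
tcp_rot: [-90.2, -0.1, -91.9]
wrist_force: [0.8, 0.5, 0.6]
opening: 0.0538
```

{"method": "move_arm", "body": {"deltas": [[[0.032,0.01,0,0],[0.065,0.02,0,0],[0.1,0.03,0,0],[0.13,0.04,0,0],[0.13,0.04,0,0]]]}}

```text
time: 8.4
ee_pos: [0.4482, 0.0923, 0.1047]
tcp_rot: [-90.2, -0.1, -92.2]
wrist_force: [-0.4, 0.1, 0.5]
opening: 0.0539
```

Run:
```python
from h import *
c=camera("wrist");pickle.dump(c,open("w7.pkl","wb"));cv2.imwrite("pics/w7.png",c["color"])
W=cloud(c);print("bung",circ(W,451,95,28,25,40))
plan((451,95.5,8,-92))
```

```text
bung (1600, array([451.9,  95. ]), 18.8, 'mean', array([452. ,  96. ,  30.6]))
t 8.45 at [448.7  93.6 105.6 -92.2]
  rows 2 -> [np.float64(-0.0019), np.float64(0.0976), np.float64(0.0022), np.float64(-0.2)]
  = [451.   95.5   8.  -92. ]
```

{"method": "move_arm", "body": {"deltas": [[[-0.002,0.035,0.003,0],[-0.002,0.07,0.003,0],[-0.002,0.088,0.003,0],[-0.002,0.096,0.003,0],[-0.002,0.097,0.003,0]]]}}

```text
time: 8.95
ee_pos: [0.4518, 0.0974, 0.0091]
tcp_rot: [-90.1, -0.0, -92.0]
wrist_force: [-0.8, -0.7, 0.6]
opening: 0.0537
```

{"method": "move_arm", "body": {"deltas": [[[0,0,0,0],[0,0,0,0],[0,0,0,0],[0,0,0,0],[0,0,0,0]]], "claw": 0.02}}

```text
time: 9.45
ee_pos: [0.4529, 0.0972, 0.011]
tcp_rot: [-89.9, 0.0, -92.0]
wrist_force: [-0.6, 0.7, 6.4]
opening: 0.0363
```

{"method": "move_arm", "body": {"deltas": [[[0,-0.015,0,0],[0,-0.035,0,0],[0,-0.06,0,0],[0,-0.09,0,0],[0,-0.1,0,0]]]}}

```text
time: 9.95
ee_pos: [0.4532, 0.0971, 0.1128]
tcp_rot: [-89.8, 0.0, -92.0]
wrist_force: [-0.4, 0.9, 0.2]
opening: 0.0363
```

Run:
```python
from h import *
c=camera("wrist");pickle.dump(c,open("w8.pkl","wb"));cv2.imwrite("pics/w8.png",c["color"][100:,100:540])
o=get_obs();x,y,z=o["ee_pos"]*1000;W=cloud(c);print(o["opening"],"held",circ(W,x,y,26,z+12,z+30))
plan((452,300,110,-94),(545,335,110,-94),(545,335,60,-94))
```

```text
0.03699598309380716 held (4771, array([453.6, 100.7]), 24.6, 'mean', array([453.2,  97.9, 132.6]))
t 10.00 at [453.4  97.1 113.  -92. ]
  rows 5 -> [np.float64(-0.2027), np.float64(0.003), np.float64(-0.0085), np.float64(2.0)]
  = [452. 300. 110. -94.]
  rows 3 -> [np.float64(-0.0414), np.float64(-0.0), np.float64(0.0903), np.float64(-0.0)]
  = [545. 335. 110. -94.]
  rows 2 -> [np.float64(-0.0), np.float64(0.05), np.float64(0.0), np.float64(-0.0)]
  = [545. 335.  60. -94.]
```

View pics/w8.png

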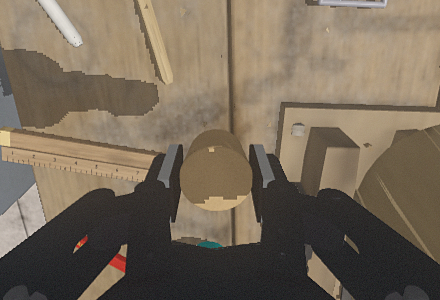

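Small bung is held upright (crop (215,175)). Carrying it to the small cup.

{"method": "move_arm", "body": {"deltas": [[[-0.04,0.001,-0.002,0],[-0.08,0.002,-0.004,1],[-0.12,0.003,-0.005,2],[-0.16,0.003,-0.007,2],[-0.203,0.003,-0.008,2]]]}}

```text
time: 10.5
ee_pos: [0.4505, 0.3013, 0.1054]
tcp_rot: [-90.1, -0.1, -94.0]
wrist_force: [0.2, -0.2, 0.4]
opening: 0.0363
```

{"method": "move_arm", "body": {"deltas": [[[-0.014,0,0.03,0],[-0.028,0,0.06,0],[-0.042,0,0.09,0],[-0.042,0.025,0.09,0],[-0.042,0.05,0.09,0]]]}}

```text
time: 11.0
ee_pos: [0.5446, 0.3359, 0.0545]
tcp_rot: [-90.0, -0.0, -94.0]
wrist_force: [-0.3, -0.3, -0.7]
opening: 0.037
```

{"method": "move_arm", "body": {"deltas": [[[0,0,0,0],[0,0,0,0]]]}}

```text
time: 11.2
ee_pos: [0.5433, 0.3353, 0.056]
tcp_rot: [-90.1, -0.1, -94.0]
wrist_force: [0.6, 0.2, -0.2]
opening: 0.0367
```

Run:
```python
from h import *
c=camera("wrist");pickle.dump(c,open("w9.pkl","wb"))
o=get_obs();x,y,z=o["ee_pos"]*1000;W=cloud(c);print(o["opening"],"held",circ(W,x,y-1,22,z+15,z+24))
plan((545,336,30,-94))
cv2.imwrite("pics/w9.png",c["color"][100:,100:540])
```

```text
0.03638215097778331 held (4064, array([543.7, 335.3]), 21.8, 'mean', array([543.3, 334.7,  75.6]))
t 11.25 at [543.9 335.7  57.4 -94. ]
  rows 1 -> [np.float64(-0.0004), np.float64(0.0274), np.float64(0.0011), np.float64(-0.0)]
  = [545. 336.  30. -94.]
```

View pics/w9.png

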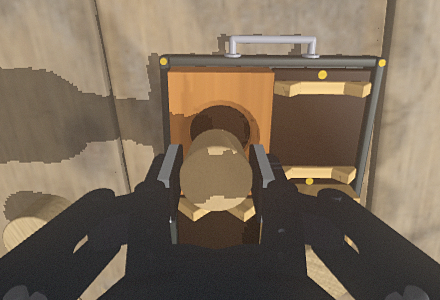

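{"method": "move_arm", "body": {"deltas": [[[0,0.01,0.001,0],[0,0.018,0.001,0],[0,0.024,0.001,0],[0,0.028,0.001,0],[0,0.028,0.001,0]]]}}

```text
time: 11.75
ee_pos: [0.5445, 0.3354, 0.028]
tcp_rot: [-90.1, -0.0, -94.0]
wrist_force: [0.2, 0.3, -0.7]
opening: 0.0365
```

{"method": "move_arm", "body": {"deltas": [[[0,0.001,0,0],[0,0.002,0,0],[0,0.002,0,0]]]}}

```text
time: 12.05
ee_pos: [0.5451, 0.3357, 0.0273]
tcp_rot: [-90.0, 0.0, -94.0]
wrist_force: [0.6, 0.3, 2.2]
opening: 0.0364
```

{"method": "move_arm", "body": {"deltas": [[[0,0,0,0],[0,0,0,0],[0,0,0,0],[0,0,0,0]]], "claw": 0.047}}

```text
time: 12.45
ee_pos: [0.5449, 0.3356, 0.0268]
tcp_rot: [-90.0, -0.0, -94.0]
wrist_force: [0.3, -0.5, -0.5]
opening: 0.047
```

{"method": "move_arm", "body": {"deltas": [[[0,-0.02,0,0],[0,-0.06,0,0],[0,-0.1,0,0],[0,-0.14,0,0],[0,-0.14,0,0]]]}}

```text
time: 12.95
ee_pos: [0.5466, 0.3367, 0.1735]
tcp_rot: [-89.6, 0.3, -94.0]
wrist_force: [0.3, 0.2, 0.2]
opening: 0.0471
```

Run:
```python
from h import *
c=camera("wrist");pickle.dump(c,open("w10.pkl","wb"))
W=cloud(c);print("bung",circ(W,545,334,26,40,56))
# saddles in w6 (vertical view over tray): rails
W6=cloud(pickle.load(open("w6.pkl","rb")));s=W6.reshape(-1,3)*1000
a=np.radians(-4)
ex=np.array([np.cos(a),np.sin(a)]);ey=np.array([-np.sin(a),np.cos(a)])
for nm,c0 in (("dowel_s",(538,243)),("wedge_s",(613,331))):
    q=s[(abs((s[:,:2]-c0)@ex)<34)&(abs((s[:,:2]-c0)@ey)<44)&(s[:,2]>17.5)&(s[:,2]<33)]
    for sg in (1,-1):
        r=q[(sg*((q[:,:2]-c0)@ey)>20)&(sg*((q[:,:2]-c0)@ey)<40)]
        print(nm,sg,len(r),cv2.minAreaRect(r[:,:2].astype(np.float32)),"mean",r.mean(0).round(1))
plan((403,158,110,-79))
```

```text
bung (1072, array([544.9, 333.3]), 18.8, 'mean', array([544.9, 334.1,  46.8]))
dowel_s 1 442 ((541.4608764648438, 273.5540466308594), (8.347113609313965, 63.050010681152344), 85.80950927734375) mean [542.9 274.   24. ]
dowel_s -1 408 ((537.0883178710938, 214.0275421142578), (8.748695373535156, 62.96596908569336), 85.99342346191406) mean [538.  214.7  23.9]
wedge_s 1 409 ((613.6746215820312, 360.6899108886719), (12.332179069519043, 66.38921356201172), 80.65571594238281) mean [614.6 360.5  21.3]
wedge_s -1 292 ((610.3814086914062, 296.73260498046875), (7.407104015350342, 63.30544662475586), 85.9493637084961) mean [609.9 296.8  21.4]
t 13.00 at [546.1 336.4 170.3 -94. ]
  rows 5 -> [np.float64(0.1879), np.float64(0.0603), np.float64(-0.1303), np.float64(-15.0)]
  = [403. 158. 110. -79.]
```

Small bung is seated (top at 46.8, expected 46). Dowel next.

{"method": "move_arm", "body": {"deltas": [[[0.036,0.012,-0.026,-3],[0.075,0.024,-0.052,-6],[0.112,0.036,-0.078,-9],[0.15,0.048,-0.104,-12],[0.188,0.06,-0.13,-15]]], "claw": 0.036}}

```text
time: 13.5
ee_pos: [0.4002, 0.1558, 0.1048]
tcp_rot: [-90.1, -0.0, -78.9]
wrist_force: [0.4, -1.1, 1.2]
opening: 0.0362
```

{"method": "move_arm", "body": {"deltas": [[[0,0,0,0],[0,0,0,0],[0,0,0,0]]]}}

```text
time: 13.8
ee_pos: [0.4027, 0.1576, 0.1069]
tcp_rot: [-90.0, 0.0, -79.0]
wrist_force: [-0.4, 0.3, -0.3]
opening: 0.0361
```

Run:
```python
from h import *
c=camera("wrist");pickle.dump(c,open("w11.pkl","wb"))
cv2.imwrite("pics/w11.png",c["color"])
W=cloud(c);s=W.reshape(-1,3)*1000
d=s[(abs(s[:,0]-403)<30)&(abs(s[:,1]-158)<50)&(s[:,2]>5)&(s[:,2]<14)]
c0,wh,a=cv2.minAreaRect(d[:,:2].astype(np.float32));print(c0,wh,a,len(d));print(cv2.fitLine(d[:,:2].astype(np.float32),cv2.DIST_HUBER,0,.01,.01).ravel())
plan((403,158,3,-78.5))
```

```text
(416.5761413574219, 158.2542724609375) (39.973182678222656, 80.28800964355469) 11.989005088806152 1110
[ 2.0854850e-01 -9.7801203e-01  4.0244193e+02  1.5807701e+02]
t 13.85 at [402.9 157.8 107.  -79. ]
  rows 3 -> [np.float64(-0.0002), np.float64(0.104), np.float64(0.0002), np.float64(-0.5)]
  = [403.  158.    3.  -78.5]
```

View pics/w11.png

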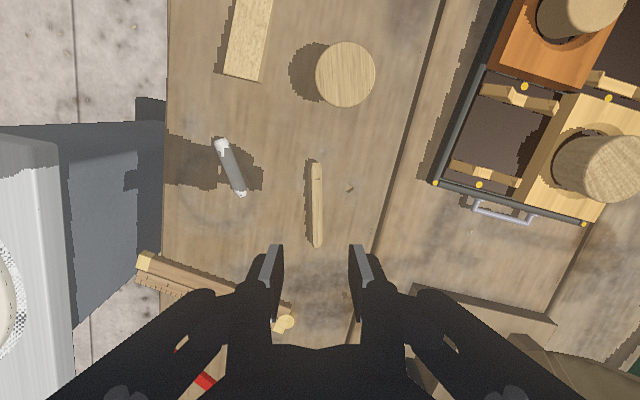

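The dowel lies at (314,203), the chalk at (230,165); I've got the dowel. Descending.

{"method": "move_arm", "body": {"deltas": [[[0,0.04,0,-1],[0,0.075,0,-1],[0,0.095,0,-1],[0,0.102,0,-1],[0,0.103,0,-1]]]}}

```text
time: 14.35
ee_pos: [0.4022, 0.1575, 0.0034]
tcp_rot: [-90.1, -0.0, -78.0]
wrist_force: [-0.8, 1.4, 1.0]
opening: 0.0359
```

{"method": "move_arm", "body": {"deltas": [[[0,0,0,0],[0,0,0,0]]]}}

```text
time: 14.55
ee_pos: [0.4031, 0.1577, 0.0052]
tcp_rot: [-89.9, 0.0, -78.0]
wrist_force: [0.2, 0.9, 0.2]
opening: 0.0357
```

Down 3 mm more, then close.

{"method": "move_arm", "body": {"deltas": [[[0,0.002,0,0],[0,0.003,0,0],[0,0.003,0,0]]]}}

```text
time: 14.85
ee_pos: [0.4022, 0.1572, 0.001]
tcp_rot: [-90.0, 0.0, -78.0]
wrist_force: [-0.4, -0.5, 0.4]
opening: 0.0358
```

{"method": "move_arm", "body": {"deltas": [[[0,0,0,0],[0,0,0,0],[0,0,0,0],[0,0,0,0],[0,0,0,0]]], "claw": 0}}

```text
time: 15.35
ee_pos: [0.4021, 0.1572, 0.001]
tcp_rot: [-90.0, -0.0, -78.0]
wrist_force: [-1.7, -0.4, 3.9]
opening: 0.0098
```

Run:
```python
from h import *
o=get_obs();print(o["opening"],o["wrist_force"]);x,y,z=o["ee_pos"]*1000
plan((x,y,100,-78),(440,244,100,-94),(539.3,243.6,100,-94),(539.3,243.6,50,-94))
```

```text
0.009822969650091381 [-1.70116114 -0.39250119  3.90062384]
t 15.35 at [402.1 157.2   1.  -78. ]
  rows 3 -> [np.float64(0.0), np.float64(-0.099), np.float64(0.0), np.float64(-0.0)]
  = [402.12352295 157.17570822 100.         -78.        ]
  rows 2 -> [np.float64(-0.0771), np.float64(-0.0), np.float64(0.0551), np.float64(16.0)]
  = [440. 244. 100. -94.]
  rows 3 -> [np.float64(-0.0065), np.float64(-0.0), np.float64(0.0991), np.float64(-0.0)]
  = [539.3 243.6 100.  -94. ]
  rows 2 -> [np.float64(-0.0), np.float64(0.05), np.float64(0.0), np.float64(-0.0)]
  = [539.3 243.6  50.  -94. ]
```

{"method": "move_arm", "body": {"deltas": [[[0,-0.015,0,0],[0,-0.035,0,0],[0,-0.06,0,0],[0,-0.085,0,0],[0,-0.1,0,0]]]}}

```text
time: 15.85
ee_pos: [0.4026, 0.1574, 0.1025]
tcp_rot: [-89.9, 0.0, -78.0]
wrist_force: [0.1, -0.2, -1.1]
opening: 0.0098
```

{"method": "move_arm", "body": {"deltas": [[[-0.025,0,0.018,5],[-0.05,0,0.036,10],[-0.077,0,0.055,16],[-0.077,0,0.055,16]]]}}

```text
time: 16.25
ee_pos: [0.4407, 0.2464, 0.0999]
tcp_rot: [-90.0, 0.0, -94.1]
wrist_force: [-0.1, -0.8, -0.1]
opening: 0.01
```

{"method": "move_arm", "body": {"deltas": [[[-0.002,0,0.033,0],[-0.004,0,0.066,0],[-0.006,0,0.099,0],[-0.006,0.025,0.099,0],[-0.006,0.05,0.099,0]]]}}

```text
time: 16.75
ee_pos: [0.5399, 0.2424, 0.0499]
tcp_rot: [-90.0, 0.0, -94.0]
wrist_force: [-0.2, -0.4, -0.8]
opening: 0.01
```

{"method": "move_arm", "body": {"deltas": [[[0,0,0,0],[0,0,0,0],[0,0,0,0]]]}}

```text
time: 17.05
ee_pos: [0.5395, 0.2431, 0.0524]
tcp_rot: [-89.9, 0.0, -94.0]
wrist_force: [1.0, 0.3, -0.2]
opening: 0.0098
```

Run:
```python
from h import *
c=camera("wrist");pickle.dump(c,open("w12.pkl","wb"))
cv2.imwrite("pics/w12.png",c["color"][100:,100:540])
o=get_obs();print(o["opening"]);x,y,z=o["ee_pos"]*1000
s=cloud(c).reshape(-1,3)*1000
d=s[(abs(s[:,0]-x)<13)&(s[:,1]-y>10)&(s[:,1]-y<46)&(abs(s[:,2]-z-8)<7)]
print("dowel far half",len(d),d.min(0).round(1),d.max(0).round(1),cv2.fitLine(d[:,:2].astype(np.float32),cv2.DIST_HUBER,0,.01,.01).ravel())
print("slope z",np.polyfit(d[:,1],d[:,2],1))
plan((539.3,243.6,18,-94))
```

```text
0.009767962954252384
dowel far half 1407 [528.6 253.3  54.3] [551.6 281.6  67.6] [1.1434081e-01 9.9344158e-01 5.4089362e+02 2.6760870e+02]
slope z [-6.97215898e-02  7.96137915e+01]
t 17.10 at [539.7 243.3  52.6 -94. ]
  rows 1 -> [np.float64(-0.0003), np.float64(0.0346), np.float64(-0.0004), np.float64(0.0)]
  = [539.3 243.6  18.  -94. ]
```

View pics/w12.png

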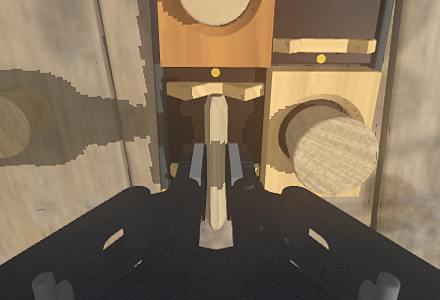

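The dowel (crop (216,160)) lines up with the narrow notches at (215,90). Lowering.

{"method": "move_arm", "body": {"deltas": [[[0,0.01,0,0],[0,0.018,0,0],[0,0.025,0,0],[0,0.03,0,0],[0,0.033,0,0]]]}}

```text
time: 17.6
ee_pos: [0.5387, 0.2429, 0.017]
tcp_rot: [-90.0, -0.0, -94.0]
wrist_force: [-3.0, -1.9, 17.4]
opening: 0.0098
```

{"method": "move_arm", "body": {"deltas": [[[0,0,0,0],[0,0,0,0]]]}}

```text
time: 17.8
ee_pos: [0.5391, 0.243, 0.0179]
tcp_rot: [-90.0, 0.0, -94.0]
wrist_force: [1.2, -0.9, 0.4]
opening: 0.0098
```

{"method": "move_arm", "body": {"deltas": [[[0,0,0,0],[0,0,0,0],[0,0,0,0],[0,0,0,0]]], "claw": 0.022}}

```text
time: 18.2
ee_pos: [0.5391, 0.243, 0.0179]
tcp_rot: [-90.0, 0.0, -94.0]
wrist_force: [0.1, -0.3, -0.1]
opening: 0.0217
```

{"method": "move_arm", "body": {"deltas": [[[0,-0.015,0,0],[0,-0.05,0,0],[0,-0.09,0,0],[0,-0.13,0,0],[0,-0.13,0,0]]]}}

```text
time: 18.7
ee_pos: [0.5412, 0.2439, 0.1555]
tcp_rot: [-89.5, 0.3, -94.0]
wrist_force: [1.1, -0.1, 0.9]
opening: 0.0219
```

Run:
```python
from h import *
c=camera("wrist");pickle.dump(c,open("w13.pkl","wb"))
cv2.imwrite("pics/w13.png",c["color"])
W=cloud(c);s=W.reshape(-1,3)*1000
d=s[(abs(s[:,0]-539)<13)&(abs(s[:,1]-244)<42)&(s[:,2]>22.5)&(s[:,2]<40)]
d=d[abs((d[:,0]-539.3)-(d[:,1]-243.6)*.07)<5];print(len(d),d.min(0),d.max(0),"z med",np.median(d[:,2]))
plan((400,260,150,-92),(329,287,110,-92))
```

```text
748 [531.74600272 202.14527686  22.52036029] [546.0599558  281.06395495  29.04944169] z med 26.656412779957478
t 18.75 at [540.5 243.6 152.2 -94. ]
  rows 3 -> [np.float64(-0.0065), np.float64(0.0022), np.float64(-0.1413), np.float64(-2.0)]
  = [400. 260. 150. -92.]
  rows 2 -> [np.float64(-0.0245), np.float64(0.04), np.float64(-0.0719), np.float64(-0.0)]
  = [329. 287. 110. -92.]
```

View pics/w13.png

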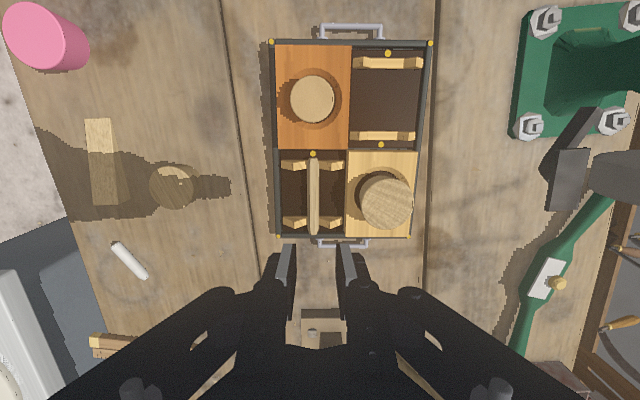

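The dowel lies in both notches at (313,195), top at 26.7 against 26 expected, and the bungs look undisturbed. Last, the pale wedge.

{"method": "move_arm", "body": {"deltas": [[[-0.002,0.001,-0.047,0],[-0.004,0.002,-0.094,-2],[-0.007,0.002,-0.141,-2],[-0.02,0.022,-0.177,-2],[-0.034,0.042,-0.212,-2]]], "claw": 0.042}}

```text
time: 19.25
ee_pos: [0.3284, 0.2917, 0.1054]
tcp_rot: [-90.0, 0.0, -92.0]
wrist_force: [0.6, 0.6, -0.0]
opening: 0.0421
```

{"method": "move_arm", "body": {"deltas": [[[0,0,0,0],[0,0,0,0],[0,0,0,0]]]}}

```text
time: 19.55
ee_pos: [0.3306, 0.2917, 0.1063]
tcp_rot: [-90.0, 0.0, -92.0]
wrist_force: [0.0, -0.4, -0.0]
opening: 0.0421
```

Run:
```python
from h import *
c=camera("wrist");pickle.dump(c,open("w14.pkl","wb"))
W=cloud(c);s=W.reshape(-1,3)*1000
d=s[(abs(s[:,0]-329)<22)&(abs(s[:,1]-290)<50)&(s[:,2]>2.5)&(s[:,2]<24)]
print(len(d),cv2.minAreaRect(d[:,:2].astype(np.float32)),d.min(0),d.max(0),np.polyfit(d[:,1],d[:,2],1))
for z0,z1 in ((3,8),(8,13),(13,18),(18,24)):
    e=d[(d[:,2]>z0)&(d[:,2]<z1)];print(z0,len(e),e.mean(0).round(1),np.percentile(e[:,0],[2,98]).round(1))
plan((329,286.5,4,-92))
```

```text
2875 ((330.34307861328125, 290.6455383300781), (34.67002487182617, 85.92410278320312), 3.218003034591675) [311.96593793 247.93428114   2.5044846 ] [348.25475408 333.35652988  23.54771054] [-0.22515718 78.07288885]
3 730 [330.1 321.3   5.7] [317.5 342.5]
8 767 [329.2 300.1  10.5] [316.7 341.8]
13 731 [328.9 278.   15.5] [316.6 341.1]
18 613 [327.9 257.9  20.1] [315.7 340.5]
t 19.60 at [330.9 291.6 106.3 -92.1]
  rows 3 -> [np.float64(0.0052), np.float64(0.1023), np.float64(-0.0017), np.float64(-0.1)]
  = [329.  286.5   4.  -92. ]
```

{"method": "move_arm", "body": {"deltas": [[[0.002,0.04,0,0],[0.005,0.075,-0.001,0],[0.005,0.093,-0.001,0],[0.005,0.103,-0.001,0],[0.005,0.104,-0.001,0]]]}}

```text
time: 20.1
ee_pos: [0.3291, 0.2862, 0.0013]
tcp_rot: [-90.0, -0.0, -92.1]
wrist_force: [-0.1, -0.2, -0.2]
opening: 0.0417
```

{"method": "move_arm", "body": {"deltas": [[[0,0,0,0],[0,0,0,0]]]}}

```text
time: 20.3
ee_pos: [0.3296, 0.2873, 0.0031]
tcp_rot: [-89.9, 0.1, -92.0]
wrist_force: [0.9, 0.7, 0.3]
opening: 0.0419
```

{"method": "move_arm", "body": {"deltas": [[[0,0.001,0,0],[0,0.002,0,0]]]}}

```text
time: 20.5
ee_pos: [0.3291, 0.2871, 0.0004]
tcp_rot: [-90.0, 0.0, -92.0]
wrist_force: [0.3, 0.3, -0.6]
opening: 0.042
```

{"method": "move_arm", "body": {"deltas": [[[0,0,0,0],[0,0,0,0],[0,0,0,0],[0,0,0,0],[0,0,0,0]]], "claw": 0.01, "newtons": 60}}

```text
time: 21.0
ee_pos: [0.329, 0.2869, 0.0003]
tcp_rot: [-90.0, 0.0, -92.0]
wrist_force: [-0.5, -0.7, 5.4]
opening: 0.0244
```

{"method": "move_arm", "body": {"deltas": [[[0,-0.01,0,0],[0,-0.025,0,0],[0,-0.05,0,0],[0,-0.075,0,0],[0,-0.1,0,0]]]}}

```text
time: 21.5
ee_pos: [0.3286, 0.2866, 0.1012]
tcp_rot: [-90.0, -0.0, -92.0]
wrist_force: [0.1, 0.1, 0.2]
opening: 0.0244
```

Run:
```python
from h import *
o=get_obs();print(o["opening"],o["wrist_force"],o["torque"]);x,y,z=o["ee_pos"]*1000
c=camera("wrist");pickle.dump(c,open("w15.pkl","wb"));s=cloud(c).reshape(-1,3)*1000
for a,b in ((12,20),(20,28),(28,36),(36,42)):
    e=s[(abs(s[:,0]-x)<9)&(s[:,1]-y>a)&(s[:,1]-y<b)&(abs(s[:,2]-z-8)<12)];print(a,len(e),(e.mean(0)-[x,y,z]).round(1))
t=(612.5,325,100,-94)
plan((450,310,110,-94),t)
```

```text
0.02443075050449241 [0.08292429 0.09576589 0.19985542] [ 0.03590912 -0.0712116  -0.03437724]
12 545 [ 0.  16.   9.7]
20 555 [ 0.  24.   7.9]
28 566 [ 0.1 32.   6. ]
36 425 [-0.1 39.   4.5]
t 21.55 at [329.8 287.7 105.3 -92. ]
  rows 3 -> [np.float64(-0.0265), np.float64(-0.0047), np.float64(0.1193), np.float64(2.0)]
  = [450. 310. 110. -94.]
  rows 4 -> [np.float64(-0.0263), np.float64(0.01), np.float64(0.1611), np.float64(-0.0)]
  = [612.5 325.  100.  -94. ]
```

{"method": "move_arm", "body": {"deltas": [[[-0.009,-0.002,0.04,1],[-0.018,-0.004,0.08,2],[-0.026,-0.005,0.119,2],[-0.033,-0.005,0.16,2],[-0.04,-0.005,0.2,2]]]}}

```text
time: 22.05
ee_pos: [0.5316, 0.3198, 0.1049]
tcp_rot: [-90.0, -0.0, -94.0]
wrist_force: [-0.2, 0.8, -0.2]
opening: 0.0247
```

```bash
python3 -c "
from h import *
plan((612.6,325,60,-94))"
```

```text
t 22.05 at [531.6 319.8 104.9 -94. ]
  rows 2 -> [np.float64(-0.0109), np.float64(0.0449), np.float64(0.0804), np.float64(0.0)]
  = [612.6 325.   60.  -94. ]
```

{"method": "move_arm", "body": {"deltas": [[[-0.005,0,0.04,0],[-0.011,0,0.08,0],[-0.011,0.025,0.08,0],[-0.011,0.045,0.08,0],[-0.011,0.045,0.08,0]]]}}

```text
time: 22.55
ee_pos: [0.6093, 0.3241, 0.056]
tcp_rot: [-90.3, -0.2, -94.0]
wrist_force: [-0.2, -1.5, -0.6]
opening: 0.0242
```

{"method": "move_arm", "body": {"deltas": [[[0,0,0,0],[0,0,0,0]]]}}

```text
time: 22.75
ee_pos: [0.611, 0.3255, 0.0617]
tcp_rot: [-89.9, 0.1, -94.0]
wrist_force: [-0.1, 0.0, 0.1]
opening: 0.0242
```

Run:
```python
from h import *
c=camera("wrist");pickle.dump(c,open("w16.pkl","wb"))
cv2.imwrite("pics/w16.png",cv2.resize(c["color"][120:370,200:500],None,fx=2,fy=2))
s=cloud(c).reshape(-1,3)*1000
r=s[(abs(s[:,0]-613)<34)&(abs(s[:,1]-361)<9)&(s[:,2]>17.5)&(s[:,2]<28)];print("far rail",len(r),cv2.minAreaRect(r[:,:2].astype(np.float32)))
plan((612.6,325,17,-94))
```

```text
far rail 743 ((612.7335205078125, 362.1314392089844), (67.9117660522461, 17.817514419555664), 2.0104734897613525)
t 22.80 at [611.1 325.5  61.8 -94. ]
  rows 1 -> [np.float64(0.0004), np.float64(0.0448), np.float64(0.0016), np.float64(0.0)]
  = [612.6 325.   17.  -94. ]
```

View pics/w16.png

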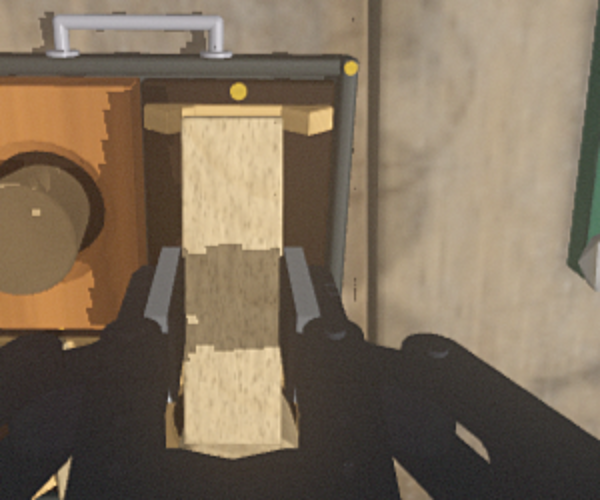

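The wedge (crop (233,280)) is in line with the wide notches, needing about +1.5 mm in x. Lowering with that correction.

{"method": "move_arm", "body": {"deltas": [[[0,0.015,0.001,0],[0,0.028,0.001,0],[0,0.035,0.001,0],[0,0.04,0.001,0],[0,0.042,0.001,0]]]}}

```text
time: 23.3
ee_pos: [0.6113, 0.3249, 0.0169]
tcp_rot: [-90.1, -0.0, -94.0]
wrist_force: [1.3, -0.3, 1.1]
opening: 0.0246
```

{"method": "move_arm", "body": {"deltas": [[[0,0,0,0],[0,0,0,0]]]}}

```text
time: 23.5
ee_pos: [0.6118, 0.3252, 0.0183]
tcp_rot: [-90.0, 0.0, -94.0]
wrist_force: [-0.2, 0.9, -0.3]
opening: 0.0243
```

{"method": "move_arm", "body": {"deltas": [[[0,0.001,0,0],[0,0.002,0,0],[0,0.002,0,0]]]}}

```text
time: 23.8
ee_pos: [0.6119, 0.3252, 0.0166]
tcp_rot: [-90.0, 0.0, -94.0]
wrist_force: [-0.2, -0.3, 3.9]
opening: 0.0242
```

{"method": "move_arm", "body": {"deltas": [[[0,0,0,0],[0,0,0,0],[0,0,0,0],[0,0,0,0]]], "claw": 0.031}}

```text
time: 24.2
ee_pos: [0.6116, 0.325, 0.0157]
tcp_rot: [-90.0, -0.0, -94.0]
wrist_force: [-0.2, 0.5, -0.0]
opening: 0.0314
```

{"method": "move_arm", "body": {"deltas": [[[0,-0.015,0,0],[0,-0.05,0,0],[0,-0.09,0,0],[0,-0.13,0,0],[0,-0.17,0,0]]]}}

```text
time: 24.7
ee_pos: [0.6114, 0.3249, 0.189]
tcp_rot: [-89.9, 0.0, -94.0]
wrist_force: [0.0, 0.5, 0.4]
opening: 0.031
```

{"method": "move_arm", "body": {"deltas": [[[0,0,-0.045,0],[0,0,-0.09,0],[0,0,-0.13,0],[0,0,-0.13,0],[0,0,-0.13,0]]]}}

```text
time: 25.2
ee_pos: [0.4816, 0.3345, 0.1876]
tcp_rot: [-89.9, 0.1, -93.9]
wrist_force: [0.1, -0.4, 0.1]
opening: 0.0311
```

Run:
```python
from h import *
c=camera("wrist");t=camera("top")
W=cloud(c);s=W.reshape(-1,3)*1000
a=np.radians(-4);ex=np.array([np.cos(a),np.sin(a)]);ey=np.array([-np.sin(a),np.cos(a)])
p=s[:,:2]-(612.8,328.7);u,v=p@ex,p@ey
for lo in range(-42,43,12):
    e=s[(abs(u)<8)&(v>lo)&(v<lo+6)&(s[:,2]>12)];print(lo+3,len(e),np.median(e[:,2]).round(1),"expect",round(27.5-.2235*(lo+3),1))
print("L",circ(W,608,238,32,45,60),"S",circ(W,545,334,26,40,56))
o=get_obs();print(o["time"],o["ee_pos"],o["wrist_force"])
i=c["color"];j=cv2.resize(t["color"][120:270,200:380],None,fx=2.2,fy=2.2)
k=np.zeros((400+j.shape[0]-140,640,3),np.uint8);k[:260]=i[:260];k[260:260+j.shape[0],:j.shape[1]]=j
cv2.imwrite("pics/end.png",k[:600])
```

```text
-39 76 37.8 expect 36.2
-27 80 34.8 expect 33.5
-15 80 32.2 expect 30.9
-3 87 29.7 expect 28.2
9 84 27.0 expect 25.5
21 83 24.3 expect 22.8
33 87 21.5 expect 20.1
45 58 14.3 expect 17.4
L (1420, array([607.2, 237. ]), 25.1, 'mean', array([606.6, 238.9,  50.6])) S (1007, array([544.8, 333.4]), 18.8, 'mean', array([544.4, 334.2,  46.7]))
25.3 [0.48269652 0.3342319  0.18668946] [ 0.85781968 -0.05122248  0.5703989 ]
```

View pics/end.png

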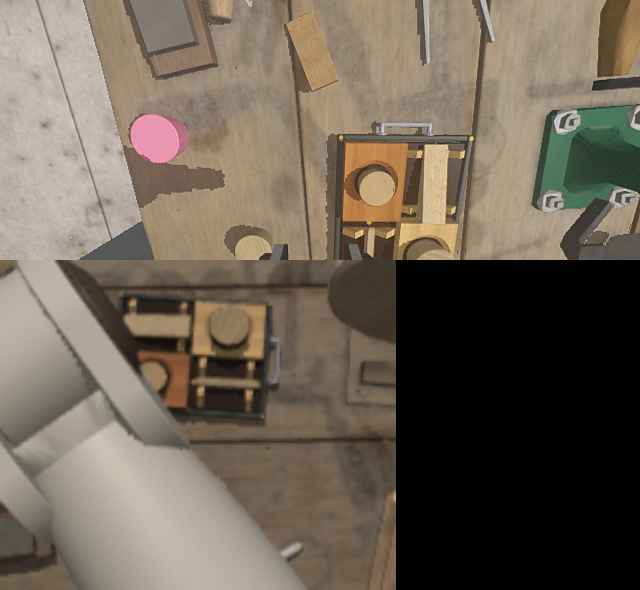

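All four holders are filled. The wedge reads about 0.7 mm higher than the usual depth bias, so I check for tilt and lateral fit before handing in.

Run:
```python
from h import *
c=camera("wrist");s=cloud(c).reshape(-1,3)*1000
a=np.radians(-4);ex=np.array([np.cos(a),np.sin(a)]);ey=np.array([-np.sin(a),np.cos(a)])
p=s[:,:2]-(612.8,328.7);u,v=p@ex,p@ey
m=(abs(u)<11)&(abs(v)<38)&(s[:,2]>18)&(s[:,2]<42)
print("plane u,v,z0",np.linalg.lstsq(np.c_[u[m],v[m],np.ones(m.sum())],s[m,2],rcond=None)[0].round(3))
w=(abs(u)<22)&(abs(v)<50)&(abs(s[:,2]-(29-.2235*v))<2)
print("edges u",np.percentile(u[w],[1,99]).round(1),"v",np.percentile(v[w],[.3,99.7]).round(1))
g=(abs(u)<34)&(abs(abs(v)-32)<5)&(abs(u)>15.5)&(s[:,2]>18)&(s[:,2]<27)
for sg in (1,-1):
    q=g&(v*sg>0);print("rail",sg,np.percentile(u[q],[1,99]).round(1),np.median(v[q]).round(1))
```

```text
plane u,v,z0 [ 4.0000e-03 -2.2400e-01  2.8993e+01]
edges u [-14.8  18.8] v [-41.5  49.6]
rail 1 [-30.4  30.3] 32.4
rail -1 [-31.2  29.8] -30.9
```

```bash
python3 -c "
from workcell import *
print(job_done())"
```

```text
the job is handed in; nothing more can be done
None
```

I placed all four pieces in the order asked and handed the job in at about 25 s of the 88 s allowed; no verdict was reported. The middle bung and the reddish wedge were never touched, and the arm stayed clear of the cask head.

| Piece | Holder | Measured top (z, mm) | Expected (mm) |
|---|---|---|---|
| Large bung | large cup | 50.6 | 50 |
| Small bung | small cup | 46.7 | 46 |
| Dowel | narrow-notch saddle | 26.7 | 26 |
| Pale wedge, at its middle | wide-notch saddle | 29.0 | 27.5 |

- **Wedge height:** it reads about 0.8 mm above the 0.6–0.7 mm that the camera over-reads on the other three. It has no sideways tilt and its slope is right (0.224). It was let go with its foot at about 16 mm, the notch-bottom height, so I took it as seated; a small shift along its length may explain part of the rest.
- **Wedge side fit:** my edge measurement there was muddied by rail points (34 mm across instead of 26), so I did not rely on it.
- **Robot at hand-in:** the gripper was empty, about 190 mm up and touching nothing.

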